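# Open the stand's prop leg and lay the copper tubes in their rows

## Task

Push the tube stand's folded red-headed prop leg round on its hinge until it is fully out against its stop. Then move the long copper tube from the tray to the long row, so that it lies across the stand's tall notched board and the leg's notch, and after it the short copper tube to the short row, across the two fixed notches. Lower each tube into its notches before letting go, centred over its two supports, and leave the tape roll, marker, tub, screwdriver, can and wooden offcut where they are.

Things in the scene. Friction and masses are not known exactly. Their poses are not given: they have to be found in the camera images.
- stand: plywood tube stand fixed to the bench; base plate 120 x 200 x 10 mm. Origin on the bench, z up; its x runs along both rows. Tall notched board (comb) at x = -70 mm: 14 mm thick, y -100..100, 70 mm high, V notches at y = -55 and +55. Fixed saddle board at x = 10, y = 55 mm: 14 mm thick, 80 wide, 70 high, one V notch. Red block beside the leg's bar: the stop
- row_long (a point): where the centre of the long tube belongs: stand frame (-4, -55, 72.6) mm, x along the row. Long row: comb notch at x = -70 and, with the leg fully out, the leg's notch at x = 62. All V notches: 90 degrees, open upward, 40 mm wide, 20 deep, vertex 50 mm above the bench
- row_short (a point): where the centre of the short tube belongs: stand frame (-30, 55, 72.6) mm, x along the row. Short row: comb notch at x = -70 and fixed saddle notch at x = 10
- hinge (a point): foot of the prop leg's upright hinge axis, on the bench, stand frame (-53, -55, 0) mm
- leg (a joint): angle of the prop leg about its upright hinge, rad: 0 folded (leg points to the stand's -y), growing anticlockwise seen from above, 1.571 fully out against its stop (leg points to the stand's +x). Stiff: it stays where it is left and moves with about 2 N at its head; there is no latch
- leg_post (a point): centre of the leg's red head, 35 mm above the bench, 115 mm from the hinge axis. Head: upright board 20 mm thick along the leg, 60 mm wide across it, 3 to 70 mm above the bench, V notch on top. An aluminium bar (14 to 32 mm up, 16 mm wide) joins it to the hinge. x axis along the leg away from the hinge, y the way it swings to open
- tray: fixed dark steel tray 200 (x) x 170 (y) x 8 mm with two low plywood boards (14 mm thick, 34 mm high, at x = -42 and +42 mm) whose V notches at y = -45 and +45 mm carry the two tubes, along x; either tube may be in either row. Origin on the bench under its centre
- tube_long_mid (a point): centre of the long copper tube, 185 mm long, 32 mm across, about 0.3 kg; x along the tube. At the start its centre is 36.6 mm above the bench, within 6 mm of midway between the tray's two boards
- tube_short_mid (a point): centre of the short copper tube, 120 mm long, 32 mm across, about 0.19 kg; x along the tube. At the start its centre is 36.6 mm above the bench, within 6 mm of midway between the tray's two boards
- tube_long: the same long tube; origin at its centre
- tube_short: the same short tube; origin at its centre
- tape: bystander: amber tape roll lying flat, 90 mm across, 25 mm high; origin under its centre
- marker: bystander: blue marker lying, 130 mm long, 14 mm thick; origin under its centre
- tub: bystander: yellow round tub, 110 mm across, 55 mm high; origin under its centre
- driver: bystander: screwdriver lying on the bench; origin under its middle
- can: bystander: can, 66 mm across, 85 mm high; origin under its centre
- offcut: bystander: light wooden offcut 90 x 60 x 30 mm; origin under its centre
Not all that is in view belongs to the job. What is shaped like the tube_short but green or pink is not meant. Leave any blue or turquoise look-alike of the tube_long alone.

How it is judged (in metres and radians):
On the way, in this order (a step that is already met when the one before it is completed fails the run):
1. the prop leg is fully out against its stop (value of joint leg above 1.52 rad), for 0.2 s.
2. the long tube has been lowered into the long row's notches, still held (value of joint leg above 1.52 rad and x of tube_long_mid in the frame of stand between -0.019 and 0.011 m and y of tube_long_mid in the frame of stand between -0.062 and -0.048 m and z of tube_long_mid in the frame of stand between 0.0666 and 0.0786 m and angle between the x axis of tube_long_mid and the x axis of stand, either way round below 0.07 rad and contact force between the fingers and tube_long above 0.5 N), for 0.1 s.
3. the short tube has been lowered into the short row's notches, still held (value of joint leg above 1.52 rad and x of tube_long_mid in the frame of stand between -0.019 and 0.011 m and y of tube_long_mid in the frame of stand between -0.062 and -0.048 m and z of tube_long_mid in the frame of stand between 0.0666 and 0.0786 m and angle between the x axis of each of tube_long_mid, tube_short_mid and the x axis of stand, either way round below 0.07 rad and x of tube_short_mid in the frame of stand between -0.045 and -0.015 m and y of tube_short_mid in the frame of stand between 0.048 and 0.062 m and z of tube_short_mid in the frame of stand between 0.0666 and 0.0786 m and contact force between the fingers and tube_short above 0.5 N), for 0.1 s.
At the end, for the whole second after the job is handed in: The prop leg is against its stop (joint above 1.52 rad); the long tube rests in the long row and the short tube in the short row, each within 15 mm of centred along its row, 7 mm sideways, 6 mm in height and 0.07 rad of the row's direction; both at rest (under 20 mm/s) and released (value of joint leg above 1.52 rad and x of tube_long_mid in the frame of stand between -0.019 and 0.011 m and y of tube_long_mid in the frame of stand between -0.062 and -0.048 m and z of tube_long_mid in the frame of stand between 0.0666 and 0.0786 m and angle between the x axis of each of tube_long_mid, tube_short_mid and the x axis of stand, either way round below 0.07 rad and x of tube_short_mid in the frame of stand between -0.045 and -0.015 m and y of tube_short_mid in the frame of stand between 0.048 and 0.062 m and z of tube_short_mid in the frame of stand between 0.0666 and 0.0786 m and linear speed of each of tube_long, tube_short below 0.02 m/s); the robot touches nothing.
It fails at once if a bystander was moved by more than 30 mm (distance of any of tape, marker, tub, driver, can, offcut from where it was at the start of the episode above 0.03 m).
It also fails if it takes over 72 s, if anything falls off the work surface, if the arm or the gripper's body presses on something with over 40 N, if the wrist force passes 120 N, or if a joint passes its speed limit or range.

## Robot

A 6-joint arm with a two-finger parallel gripper is mounted at the origin on the work surface. World frame = base frame: x ahead of the robot, y to its left, z up, the work surface at z = 0. Lengths are in mm, angles in rad, forces in N, time in s.
With the tool pointing down it reaches from about 275 to 1000 mm from the base axis. Payload 8.4 kg.
Tool frame: the origin (TCP) lies between the finger pads; the fingertips stand 8 mm ahead of it and the grasp point (between the pads) lies 11 mm behind it (tcp_to_tips is the distance from the TCP to the fingertips, in mm); z points along the fingers, y is the line along which they close (so a half turn about z gives the same grasp; the last joint's range is limited). The gripper opens to 85 mm and grips with 20 to 120 N. Pads are 22 mm wide; open, the fingers measure 114 mm over their backs; the gripper's body (76 mm by 85 mm) begins 54 mm behind the grasp point. The pads swing forward as they close: fully open they stand 13 mm farther back than shut.
Start: joints at [1.183, 0.353, 1.633, -0, 1.155, -0.002], TCP at [235.187, 579.064, 239.281] pointing down, gripper open.
Joint ranges: [-2.63, 2.63], [-0.92, 2.1], [0.06, 2.66], [-1.3, 4.44], [0, 2.69], [-3.02, 3.02]. Speed limits (rad/s): [2.22, 2.22, 2.79, 3.14, 3.14, 3.14].

## Interface

Orientations are given as [roll, pitch, yaw] about the fixed x, y, z axes, in that order (R = Rz(yaw) Ry(pitch) Rx(roll)).
In Python, from rig import * gives the robot as it stands.
- The arm moves only by the tool step_arm, never from a script. Its argument "motion" is a list of rows, each an object with "claw": the finger opening in mm, from 0 to 85.4; "delta_pos": the shift along the tool's x, y, z in mm, a list of three; "turn": the turn about the tool's z in rad. In form: [{"claw": claw, "delta_pos": [dx, dy, dz], "turn": turn}, ...]. A call has 1 to 8 rows; each row shifts and turns the commanded pose from where the row before left it, along the tool's axes as they then stand; what a row does not reach is not made up. A row lasts 1/12 s, in which the tool goes at most 41.7 mm and 7.16 degrees, less where a joint would pass 70% of its speed; a pose out of reach is approached as far as the arm can. A call is refused whole if a number of a shift passes 41.7 or a number of a turn 0.125, either way. A call with a gripper value outside its range is refused whole. The fingers move at their own pace and stop on an object; "force" is the grip in N (left out, the last holds). Time passes only in rows, so rows that do not move let the fingers close. It gives the time, the measured TCP pose, the force, the opening and the grip force at its end, in the units of the state.
- sense(): the state, without advancing time (a new reading comes with each control period).
- grab_frame(name): name is "side" or "top"; returns a dict with "img" (420x560x3 uint8, red, green, blue), "vertical_fov" (degrees; the focal length in pixels is half the picture's height over the tangent of half this angle, whatever the lens; pixels are square), "cx", "cy" (the principal point, pixels), "D" ([k1, k2, p1, p2, k3] as OpenCV has them; the pictures are not rectified), "R" (3x3) and "t" (3): a world point X has camera coordinates R X + t. Camera axes: x right, y down, z forward; pixel columns grow to the right and rows downward; lengths in mm; the calibration is good to about 2 mm. A picture is of the moment at which its call begins. There is no depth.
- sign_off(): hands the job in; it is judged then, once.
The state is a dict: "clock": time; "qpos": joint angles; "qvel": joint speeds; "joint_efforts": joint torques, N m; "eef_pos": TCP position; "tcp_rot": TCP orientation; "contact_force": force on the tool from outside, world axes, zero at the start; "wrist_torque": the same for the moment, N m; "opening": opening from 0.0 (shut) to 1.0 (fully open); "grasp_force": force on a finger pad.
Only numpy, scipy, OpenCV 4.12 (cv2) and the standard library are available. Lean on these libraries where they do the work, as an engineer would, in place of code of your own. Each camera call takes 0.05 s, during which the arm holds its last target. There are 200 camera calls.

## Working session

There is one attempt and no reset: what is moved stays moved. The work goes in short steps, Python scripts to look and compute and a tool call to move; the robot and the scene stay as the last step left them, time stands still between calls to the robot, and variables do not carry over. Pictures are saved under pics/ and viewed, at most 10 in all, crops included, and the job is handed in when it is done.

Besides the shell and the picture viewer there is one more tool, called after "Emit:" by a JSON object that holds its "op" and its "data", one argument or row to a line. step_arm: Moves the arm, as the interface text tells. Its arguments: {"type":"object","properties":{"motion":{"type":"array","items":{"type":"object","properties":{"claw":{"type":"number"},"delta_pos":{"type":"array","items":{"type":"number"}},"turn":{"type":"number"}}}},"force":{"type":"number"}},"required":["motion"]}

```bash
ls; mkdir -p pics
cat > h.py <<'E'
from rig import *
import numpy as np, cv2, pickle
def cam(n):
    f=grab_frame(n); h,w=f["img"].shape[:2]
    fl=h/2/np.tan(np.radians(f["vertical_fov"])/2)
    f["K"]=np.array([[fl,0,f["cx"]],[0,fl,f["cy"],],[0,0,1]]); return f
def save(f,p,crop=None,s=1):
    im=f["img"][:,:,::-1]
    if crop: x0,y0,x1,y1=crop; im=im[y0:y1,x0:x1]
    cv2.imwrite(p,cv2.resize(im,None,fx=s,fy=s,interpolation=cv2.INTER_CUBIC))
def pt(f,uv,z):
    n=cv2.undistortPoints(np.array([[uv]],float),f["K"],np.array(f["D"],float))[0,0]
    R=np.array(f["R"]);c=-R.T@np.array(f["t"]);d=R.T@np.array([n[0],n[1],1])
    return c+d*(z-c[2])/d[2]
def proj(f,X):
    return cv2.projectPoints(np.array(X,float).reshape(-1,1,3),cv2.Rodrigues(np.array(f["R"]))[0],np.array(f["t"],float),f["K"],np.array(f["D"],float))[0][:,0]
E
python3 - <<'E'
from h import *
s=sense();print(s)
for n in("top","side"):
    f=cam(n);pickle.dump(f,open(n+".pkl","wb"));R=np.array(f["R"]);print(n,-R.T@np.array(f["t"]),f["vertical_fov"],f["D"]);save(f,f"pics/{n}0.png",s=1.42)
E
```

```text
pics
{'clock': 0.0, 'qpos': array([ 1.18260059e+00,  3.53635999e-01,  1.63417177e+00,  1.31895884e-05,
        1.15519578e+00, -2.42850694e-03]), 'qvel': array([-0.00029299,  0.00044313,  0.00038254, -0.00050955,  0.00040545,
       -0.00054876]), 'joint_efforts': array([-7.25677619e-04, -6.05257559e+01, -3.42061293e+01,  7.69554072e-05,
        9.36441851e-03,  5.30741795e-05]), 'eef_pos': array([234.99794347, 578.61455606, 238.5531615 ]), 'tcp_rot': array([-3.14018179e+00, -1.54856091e-05,  2.75582008e+00]), 'contact_force': array([-0.18943932, -0.86094694, -0.17797932]), 'wrist_torque': array([-0.04817108, -0.05866306,  0.03683853]), 'grasp_force': 0.0, 'opening': 1.0013691061367713}
top [ 265.01592275  -50.30127984 1419.74879173] 47.14878665364505 [-0.08028085  0.          0.          0.          0.        ]
side [ 191.28164637 -868.33116503 1150.00990644] 57.007770868900735 [0.00078085 0.         0.         0.         0.        ]
```

View pics/top0.png

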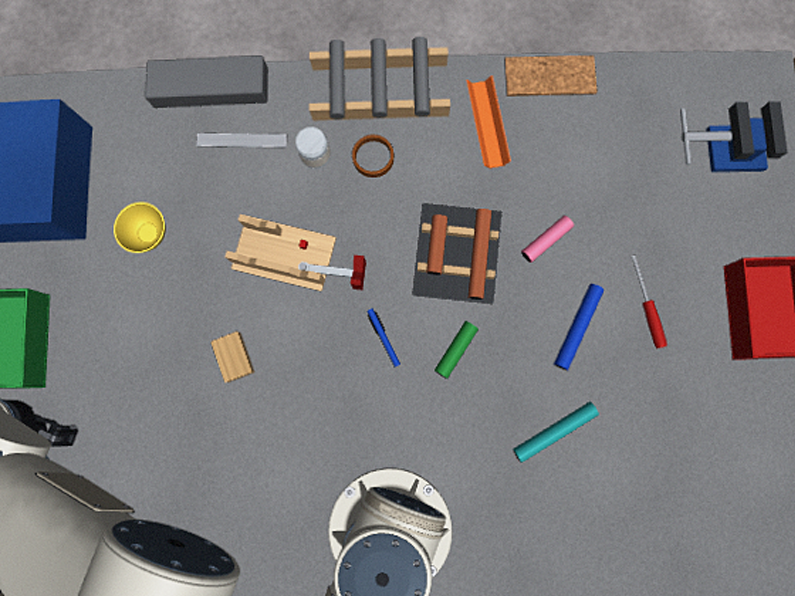

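View pics/side0.png

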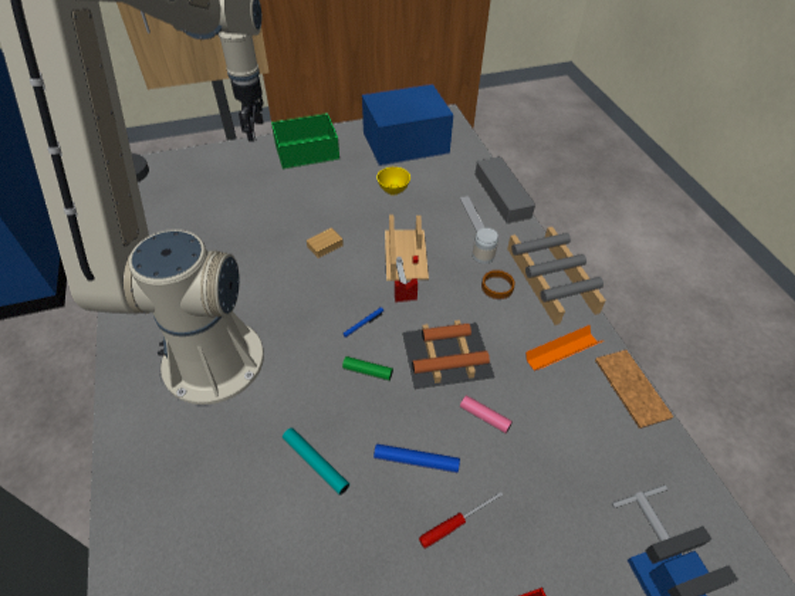

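The top view shows the stand at about (283,253), with the leg's red head at (359,272), and the tray at (458,252) with the short tube at (438,243) and the long tube at (481,253). I'll enlarge that region.

Run:
```python
from h import *
f=pickle.load(open("top.pkl","rb"));save(f,"pics/c1.png",(155,135,265,213),7)
save(f,"pics/c2.png",(280,135,365,218),7)
```

```text
(no output)
```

View pics/c1.png

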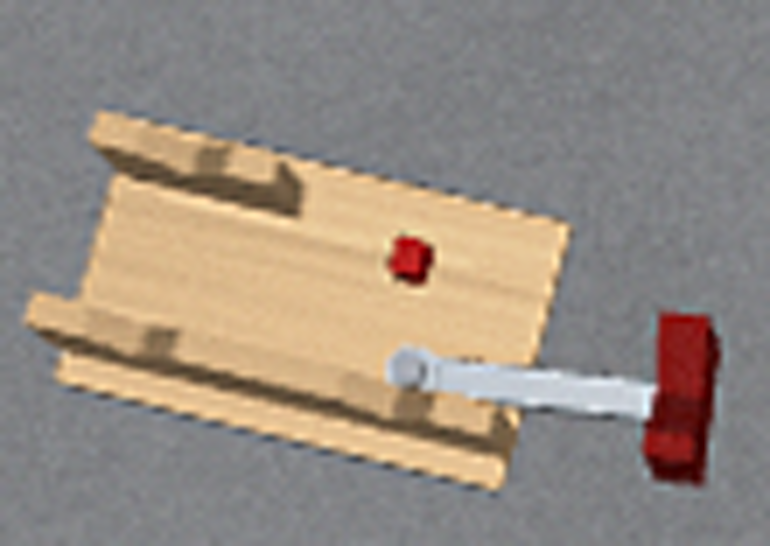

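View pics/c2.png

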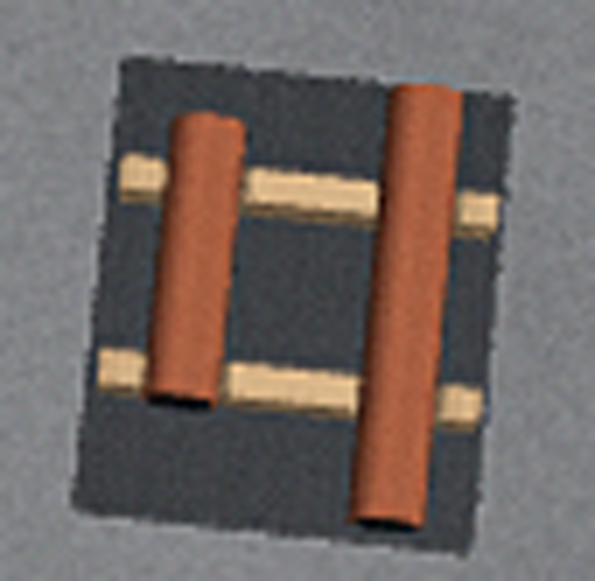

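The crops show the plate corners at (571,226), (500,490) and (58,378), the comb's left end at (25,318)/(38,292), and the hinge at (409,368). The tray corners are at (122,58), (513,95), (470,555) and (73,513). The tube ends are at (208,113)/(180,402) for the short one and (425,86)/(388,522) for the long one. I'll fit poses to these.

```bash
cat > fit.py <<'E'
from h import *
from scipy.optimize import least_squares
f=pickle.load(open("top.pkl","rb"))
def tf(p,P): c,s=np.cos(p[2]),np.sin(p[2]); P=np.array(P,float); return np.c_[p[0]+c*P[:,0]-s*P[:,1],p[1]+s*P[:,0]+c*P[:,1],P[:,2]]
c1=lambda u:np.array(u)/7+np.array([155,135])-.43
c2=lambda u:np.array(u)/7+np.array([280,135])-.43
st=[((25,318),(-77,100,70),0),((38,292),(-63,100,70),0),((100,110),(17,95,70),0),((90,140),(3,95,70),0),((571,226),(60,-100,10),1),((500,490),(-60,-100,10),1),((58,378),(-60,100,10),1)]
def res(p):
    P=[(a[0]+k*p[3],a[1],a[2]) for _,a,k in st]
    return (proj(f,tf(p,P))-c1([u for u,_,_ in st])).ravel()
r=least_squares(res,[650,200,-.2,-30]);S=r.x;print("stand",S,"\n",r.fun.reshape(-1,2).round(1).tolist())
print("hinge pred",((proj(f,tf(S,[(-53,-55,36)]))[0]-[155,135]+.43)*7))
h=pt(f,c1((409,368)),36);b=pt(f,c1((655,397)),32);print("leg dir",np.arctan2(*(b-h)[1::-1])-S[2]+np.pi/2)
# tray
q=c2([(122,58),(513,95),(470,555),(73,513)]);T=least_squares(lambda p:(proj(f,tf(p,[(100,85,8),(100,-85,8),(-100,-85,8),(-100,85,8)]))-q).ravel(),[650,-100,0])
print("tray",T.x,T.fun.round(1))
for n,a,b in(("short",(208,113),(180,402)),("long",(425,86),(388,522))):
    A=pt(f,c2(a),52);B=pt(f,c2(b),52);m=(A+B)/2;c,s=np.cos(T.x[2]),np.sin(T.x[2]);d=m-np.r_[T.x[:2],0]
    print(n,m,np.linalg.norm(A-B),np.arctan2(*(A-B)[1::-1]),"tray frame",c*d[0]+s*d[1],-s*d[0]+c*d[1])
g=tf(S,[(-4,-55,72.6),(-30,55,72.6),(-53,-55,0),(-53,-170,35),(62,-55,35)]);print(g)
E
python3 fit.py
```

```text
stand [ 6.03058557e+02  2.03376352e+02 -2.75652614e-01 -3.04920662e+01] 
 [[0.1, 0.4], [-0.4, -0.5], [0.1, -0.1], [0.2, 0.1], [0.5, -0.3], [0.1, 0.2], [-0.6, 0.2]]
hinge pred [413.27350397 370.24462774]
leg dir 0.13272964745576177
tray [ 5.62143463e+02 -1.55212032e+02 -1.36236601e-01] [-0.1 -0.1 -0.1  0.4  0.3 -0.2 -0.1 -0.2]
short [ 573.70490855 -110.99986379   52.        ] 123.53899710588131 -0.13047710722887343 tray frame 5.449618855776062 45.372728917055504
long [ 551.91333498 -198.41588542   52.        ] 185.50714963444375 -0.12925879404033988 tray frame -4.2675813109510505 -44.19294272882511
[[584.23994287 151.54142387  72.6       ]
 [589.16074749 264.46522863  72.6       ]
 [537.08980178 164.87799745   0.        ]
 [505.7896801   54.21950305  35.        ]
 [647.74829618 133.57787577  35.        ]]
```

The fits are good: residuals are under 0.6 px and the tubes come out at their known sizes. The leg starts at about 0.13 rad. I'm moving to the near side of the head with the fingers closed.

Emit:
{"op": "step_arm", "data": {
  "motion": [
    {"claw":0,"delta_pos":[-24.75,-24.2,0],"turn":0},
    {"claw":0,"delta_pos":[-24.75,-24.2,0],"turn":0},
    {"claw":0,"delta_pos":[-24.75,-24.2,0],"turn":0},
    {"claw":0,"delta_pos":[-24.75,-24.2,0],"turn":0},
    {"claw":0,"delta_pos":[-24.75,-24.2,0],"turn":0},
    {"claw":0,"delta_pos":[-24.75,-24.2,0],"turn":0},
    {"claw":0,"delta_pos":[-24.75,-24.2,0],"turn":0},
    {"claw":0,"delta_pos":[-24.75,-24.2,0],"turn":0}
  ]
}}

```text
clock: 0.77
eef_pos: [345.9, 323.5, 239.1]
tcp_rot: [-3.141, -0.0, 2.756]
contact_force: [0.5, -1.1, -0.4]
opening: 0.003
grasp_force: 0.0
```

Emit:
{"op": "step_arm", "data": {
  "motion": [
    {"claw":0,"delta_pos":[-24.75,-24.2,0],"turn":0},
    {"claw":0,"delta_pos":[-24.75,-24.2,0],"turn":0},
    {"claw":0,"delta_pos":[-24.75,-24.2,0],"turn":0},
    {"claw":0,"delta_pos":[-24.75,-24.2,0],"turn":0},
    {"claw":0,"delta_pos":[-24.75,-24.2,0],"turn":0},
    {"claw":0,"delta_pos":[-24.75,-24.2,0],"turn":0},
    {"claw":0,"delta_pos":[-24.75,-24.2,0],"turn":0},
    {"claw":0,"delta_pos":[-24.75,-24.2,0],"turn":0}
  ]
}}

```text
clock: 1.43
eef_pos: [456.6, 69.6, 239.2]
tcp_rot: [3.142, -0.0, 2.756]
contact_force: [0.6, 0.2, -0.0]
opening: -0.002
grasp_force: 0.0
```

Emit:
{"op": "step_arm", "data": {
  "motion": [
    {"claw":0,"delta_pos":[0,0,0],"turn":0.116},
    {"claw":0,"delta_pos":[0,0,0],"turn":0.116},
    {"claw":0,"delta_pos":[0,0,0],"turn":0.116},
    {"claw":0,"delta_pos":[0,0,0],"turn":0.116},
    {"claw":0,"delta_pos":[0,0,0],"turn":0.116},
    {"claw":0,"delta_pos":[0,0,0],"turn":0.116},
    {"claw":0,"delta_pos":[0,0,0],"turn":0.116}
  ]
}}

```text
clock: 2.02
eef_pos: [456.1, 71.2, 239.0]
tcp_rot: [-3.141, -0.0, 1.938]
contact_force: [-0.1, 0.1, 0.7]
opening: -0.001
grasp_force: 0.0
```

Emit:
{"op": "step_arm", "data": {
  "motion": [
    {"claw":0,"delta_pos":[0,0,25],"turn":0.116},
    {"claw":0,"delta_pos":[0,0,25],"turn":0.116},
    {"claw":0,"delta_pos":[0,0,25],"turn":0.116},
    {"claw":0,"delta_pos":[0,0,0],"turn":0.116},
    {"claw":0,"delta_pos":[0,0,0],"turn":0.116},
    {"claw":0,"delta_pos":[0,0,0],"turn":0.116},
    {"claw":0,"delta_pos":[0,0,0],"turn":0},
    {"claw":0,"delta_pos":[0,0,0],"turn":0}
  ]
}}

```text
clock: 2.68
eef_pos: [456.2, 71.3, 164.1]
tcp_rot: [-3.141, 0.0, 1.251]
contact_force: [-0.2, -0.5, 0.1]
opening: 0.003
grasp_force: 0.0
```

Emit:
{"op": "step_arm", "data": {
  "motion": [
    {"claw":0,"delta_pos":[0,0,31.5],"turn":0},
    {"claw":0,"delta_pos":[0,0,31.5],"turn":0},
    {"claw":0,"delta_pos":[0,0,31.5],"turn":0},
    {"claw":0,"delta_pos":[0,0,31.5],"turn":0},
    {"claw":0,"delta_pos":[0,0,0],"turn":0}
  ]
}}

```text
clock: 3.1
eef_pos: [452.9, 70.8, 34.0]
tcp_rot: [-3.135, 0.004, 1.252]
contact_force: [-1.8, 0.3, 0.0]
opening: 0.002
grasp_force: 0.0
```

Emit:
{"op": "step_arm", "data": {
  "motion": [
    {"claw":0,"delta_pos":[-2.5,7.0,0],"turn":-0.06},
    {"claw":0,"delta_pos":[-2.5,7.0,0],"turn":-0.06},
    {"claw":0,"delta_pos":[-2.5,7.0,0],"turn":-0.06},
    {"claw":0,"delta_pos":[-2.5,7.0,0],"turn":-0.06},
    {"claw":0,"delta_pos":[-2.5,7.0,0],"turn":-0.06},
    {"claw":0,"delta_pos":[-2.5,7.0,0],"turn":-0.06},
    {"claw":0,"delta_pos":[-2.5,7.0,0],"turn":-0.06}
  ]
}}

```text
clock: 3.68
eef_pos: [502.3, 47.0, 40.0]
tcp_rot: [-3.141, 0.0, 1.674]
contact_force: [-1.9, -0.7, 0.1]
opening: 0.002
grasp_force: 0.9
```

Emit:
{"op": "step_arm", "data": {
  "motion": [
    {"claw":0,"delta_pos":[-2.5,7.0,0],"turn":-0.06},
    {"claw":0,"delta_pos":[-2.5,7.0,0],"turn":-0.06},
    {"claw":0,"delta_pos":[-2.5,7.0,0],"turn":-0.06},
    {"claw":0,"delta_pos":[-2.5,7.0,0],"turn":-0.06},
    {"claw":0,"delta_pos":[-2.5,7.0,0],"turn":-0.06},
    {"claw":0,"delta_pos":[-2.5,7.0,0],"turn":-0.06},
    {"claw":0,"delta_pos":[-2.5,7.0,0],"turn":-0.06}
  ]
}}

```text
clock: 4.27
eef_pos: [554.1, 43.5, 40.2]
tcp_rot: [3.141, 0.0, 2.094]
contact_force: [-1.8, -2.1, 1.6]
opening: -0.001
grasp_force: 1.0
```

Emit:
{"op": "step_arm", "data": {
  "motion": [
    {"claw":0,"delta_pos":[-2.5,7.0,0],"turn":-0.06},
    {"claw":0,"delta_pos":[-2.5,7.0,0],"turn":-0.06},
    {"claw":0,"delta_pos":[-2.5,7.0,0],"turn":-0.06},
    {"claw":0,"delta_pos":[-2.5,7.0,0],"turn":-0.06},
    {"claw":0,"delta_pos":[-2.5,7.0,0],"turn":-0.06},
    {"claw":0,"delta_pos":[-2.5,7.0,0],"turn":-0.06},
    {"claw":0,"delta_pos":[-2.5,7.0,0],"turn":-0.06}
  ]
}}

```text
clock: 4.85
eef_pos: [602.8, 61.4, 40.4]
tcp_rot: [3.141, 0.001, 2.514]
contact_force: [-1.1, -2.0, -0.7]
opening: -0.003
grasp_force: 1.4
```

Emit:
{"op": "step_arm", "data": {
  "motion": [
    {"claw":0,"delta_pos":[-2.5,7.0,0],"turn":-0.06},
    {"claw":0,"delta_pos":[-2.5,7.0,0],"turn":-0.06},
    {"claw":0,"delta_pos":[-2.5,7.0,0],"turn":-0.06},
    {"claw":0,"delta_pos":[-2.5,7.0,0],"turn":-0.06},
    {"claw":0,"delta_pos":[0,0,0],"turn":0}
  ]
}}

```text
clock: 5.27
eef_pos: [626.6, 81.0, 40.4]
tcp_rot: [3.141, 0.002, 2.753]
contact_force: [-0.0, -0.0, 0.0]
opening: 0.0
grasp_force: 0.0
```

Run:
```python
from h import *
f=cam("top");pickle.dump(f,open("top2.pkl","wb"));save(f,"pics/c3.png",(130,110,270,215),5)
```

```text
(no output)
```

View pics/c3.png

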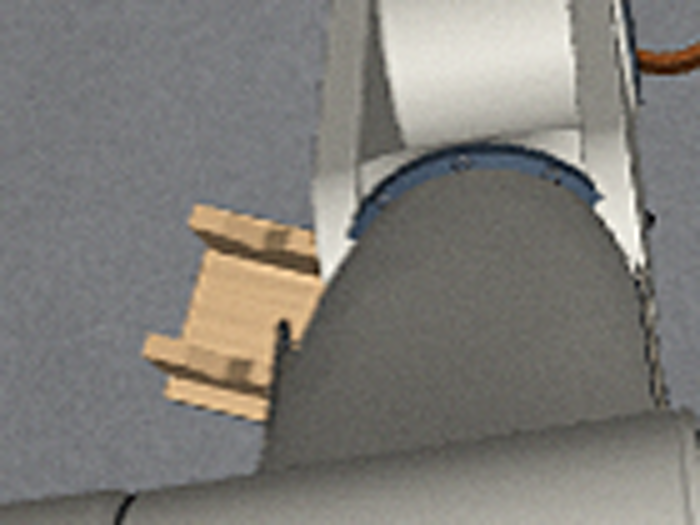

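The arm hides the leg, so I'll finish the push by force feedback.

Emit:
{"op": "step_arm", "data": {
  "motion": [
    {"claw":0,"delta_pos":[-2.5,7.0,0],"turn":-0.06},
    {"claw":0,"delta_pos":[-2.0,5.5,0],"turn":-0.053},
    {"claw":0,"delta_pos":[0,0,0],"turn":0},
    {"claw":0,"delta_pos":[0,0,0],"turn":0}
  ]
}}

```text
clock: 5.65
eef_pos: [634.2, 90.5, 39.4]
tcp_rot: [3.141, 0.001, 2.859]
contact_force: [1.2, 0.1, 5.3]
opening: 0.004
grasp_force: 1.7
```

Emit:
{"op": "step_arm", "data": {
  "motion": [
    {"claw":0,"delta_pos":[0,2,0],"turn":0},
    {"claw":0,"delta_pos":[0,0,0],"turn":0},
    {"claw":0,"delta_pos":[0,0,0],"turn":0}
  ]
}}

```text
clock: 5.9
eef_pos: [634.8, 91.7, 39.3]
tcp_rot: [-3.142, 0.002, 2.859]
contact_force: [1.1, -2.9, 7.3]
opening: -0.0
grasp_force: 3.7
```

Emit:
{"op": "step_arm", "data": {
  "motion": [
    {"claw":0,"delta_pos":[0,2,0],"turn":0},
    {"claw":0,"delta_pos":[0,0,0],"turn":0},
    {"claw":0,"delta_pos":[0,0,0],"turn":0}
  ]
}}

```text
clock: 6.15
eef_pos: [634.9, 92.0, 39.3]
tcp_rot: [-3.139, 0.001, 2.859]
contact_force: [0.4, -11.8, 8.3]
opening: -0.003
grasp_force: 6.8
```

Emit:
{"op": "step_arm", "data": {
  "motion": [
    {"claw":0,"delta_pos":[0,2,0],"turn":0},
    {"claw":0,"delta_pos":[0,0,0],"turn":0},
    {"claw":0,"delta_pos":[0,0,0],"turn":0}
  ]
}}

```text
clock: 6.4
eef_pos: [634.9, 92.3, 39.2]
tcp_rot: [-3.137, 0.0, 2.859]
contact_force: [-1.8, -21.4, 11.1]
opening: -0.001
grasp_force: 10.1
```

Run:
```python
from h import *
f=cam("side");pickle.dump(f,open("side2.pkl","wb"));save(f,"pics/c4.png",(230,90,350,180),6)
```

```text
(no output)
```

View pics/c4.png

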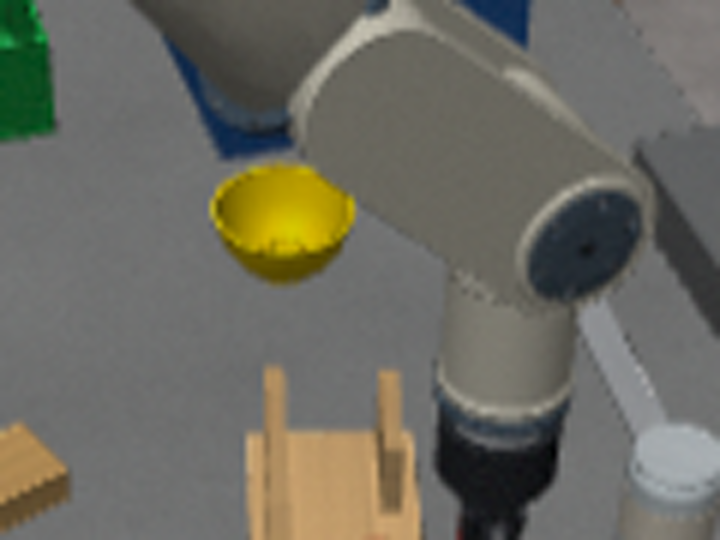

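The force climbs with almost no motion (21 N), so the leg is against its stop. I'm backing off, lifting and moving above the long tube.

Emit:
{"op": "step_arm", "data": {
  "motion": [
    {"claw":0,"delta_pos":[0,-12,0],"turn":0},
    {"claw":0,"delta_pos":[0,-8,0],"turn":0},
    {"claw":0,"delta_pos":[0,0,-40],"turn":0},
    {"claw":0,"delta_pos":[0,0,-40],"turn":0},
    {"claw":0,"delta_pos":[0,0,-40],"turn":0},
    {"claw":0,"delta_pos":[0,0,-40],"turn":0}
  ]
}}

```text
clock: 6.95
eef_pos: [628.7, 76.7, 199.5]
tcp_rot: [-3.141, -0.002, 2.859]
contact_force: [1.2, -0.6, 0.2]
opening: -0.001
grasp_force: 0.0
```

Emit:
{"op": "step_arm", "data": {
  "motion": [
    {"claw":85,"delta_pos":[0,-36,0],"turn":0},
    {"claw":85,"delta_pos":[0,-36,0],"turn":0},
    {"claw":85,"delta_pos":[0,-36,0],"turn":0},
    {"claw":85,"delta_pos":[0,-36,0],"turn":0},
    {"claw":85,"delta_pos":[0,-36,0],"turn":0},
    {"claw":85,"delta_pos":[0,-36,0],"turn":0},
    {"claw":85,"delta_pos":[0,-36,0],"turn":0},
    {"claw":85,"delta_pos":[0,-36,0],"turn":0}
  ]
}}

```text
clock: 7.62
eef_pos: [548.6, -201.1, 198.1]
tcp_rot: [3.141, -0.001, 2.86]
contact_force: [0.5, 0.2, 0.4]
opening: 0.997
grasp_force: 0.0
```

Emit:
{"op": "step_arm", "data": {
  "motion": [
    {"claw":85,"delta_pos":[0,0,0],"turn":-0.073},
    {"claw":85,"delta_pos":[0,0,0],"turn":-0.073},
    {"claw":85,"delta_pos":[0,0,0],"turn":0},
    {"claw":85,"delta_pos":[0,0,0],"turn":0}
  ]
}}

```text
clock: 7.95
eef_pos: [549.5, -199.7, 198.0]
tcp_rot: [3.141, -0.001, 3.004]
contact_force: [-0.1, -0.3, -0.3]
opening: 0.992
grasp_force: 0.0
```

```bash
cat > leg.py <<'E'
from h import *
f=cam("top");pickle.dump(f,open("top3.pkl","wb"));save(f,"pics/c5.png",(150,110,350,225),4)
E
python3 leg.py
```

```text
(no output)
```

View pics/c5.png

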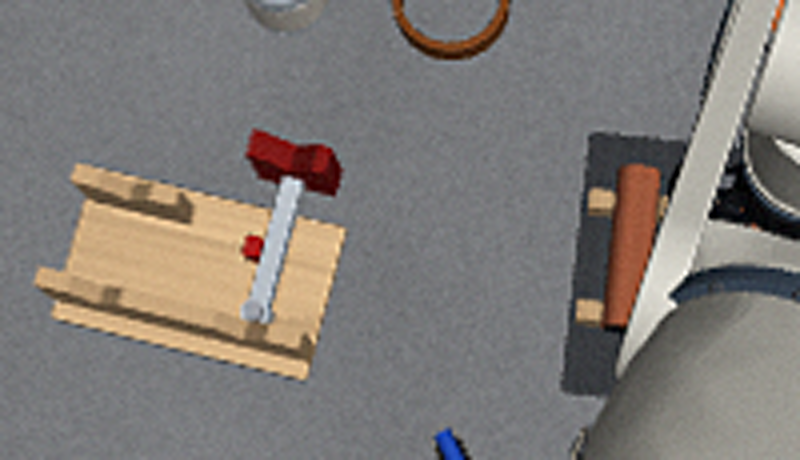

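The leg's bar now lies against the red stop at (252,247) and its head is at (295,165), in line with the row. I'm descending onto the long tube.

Emit:
{"op": "step_arm", "data": {
  "motion": [
    {"claw":85,"delta_pos":[-2.2,0.8,35],"turn":0},
    {"claw":85,"delta_pos":[0,0,35],"turn":0},
    {"claw":85,"delta_pos":[0,0,35],"turn":0},
    {"claw":85,"delta_pos":[0,0,30],"turn":0},
    {"claw":85,"delta_pos":[0,0,20],"turn":0},
    {"claw":85,"delta_pos":[0,0,15],"turn":0},
    {"claw":85,"delta_pos":[0,0,0],"turn":0},
    {"claw":85,"delta_pos":[0,0,0],"turn":0}
  ]
}}

```text
clock: 8.67
eef_pos: [551.9, -198.5, 27.8]
tcp_rot: [3.141, -0.002, 3.006]
contact_force: [1.0, -0.1, 0.5]
opening: 0.994
grasp_force: 0.0
```

Emit:
{"op": "step_arm", "data": {
  "force": 50,
  "motion": [
    {"claw":20,"delta_pos":[0,0,0],"turn":0},
    {"claw":20,"delta_pos":[0,0,0],"turn":0},
    {"claw":20,"delta_pos":[0,0,0],"turn":0},
    {"claw":20,"delta_pos":[0,0,0],"turn":0},
    {"claw":20,"delta_pos":[0,0,0],"turn":0},
    {"claw":20,"delta_pos":[0,0,0],"turn":0}
  ]
}}

```text
clock: 9.17
eef_pos: [552.8, -199.7, 29.4]
tcp_rot: [-3.141, 0.001, 3.007]
contact_force: [-2.1, -2.1, 5.8]
opening: 0.359
grasp_force: 48.9
```

Emit:
{"op": "step_arm", "data": {
  "motion": [
    {"claw":20,"delta_pos":[0,0,-15],"turn":0},
    {"claw":20,"delta_pos":[0,0,-25],"turn":0},
    {"claw":20,"delta_pos":[0,0,-35],"turn":0},
    {"claw":20,"delta_pos":[0,0,-35],"turn":0},
    {"claw":20,"delta_pos":[0,0,-25],"turn":0},
    {"claw":20,"delta_pos":[0,0,-5],"turn":0}
  ]
}}

```text
clock: 9.67
eef_pos: [554.5, -200.0, 173.0]
tcp_rot: [-3.14, 0.007, 3.007]
contact_force: [1.6, 0.2, -2.5]
opening: 0.358
grasp_force: 50.7
```

Emit:
{"op": "step_arm", "data": {
  "motion": [
    {"claw":20,"delta_pos":[1,22,0],"turn":0},
    {"claw":20,"delta_pos":[1,22,0],"turn":0},
    {"claw":20,"delta_pos":[1,22,0],"turn":0},
    {"claw":20,"delta_pos":[1,22,0],"turn":0},
    {"claw":20,"delta_pos":[1,22,0],"turn":0},
    {"claw":20,"delta_pos":[1,22,0],"turn":0},
    {"claw":20,"delta_pos":[1,22,0],"turn":0},
    {"claw":20,"delta_pos":[1,22,0],"turn":0}
  ]
}}

```text
clock: 10.33
eef_pos: [567.0, -22.6, 166.8]
tcp_rot: [-3.141, -0.002, 3.007]
contact_force: [-0.0, -0.0, -2.8]
opening: 0.358
grasp_force: 50.6
```

Emit:
{"op": "step_arm", "data": {
  "motion": [
    {"claw":20,"delta_pos":[1,22,0],"turn":0},
    {"claw":20,"delta_pos":[1,22,0],"turn":0},
    {"claw":20,"delta_pos":[1,22,0],"turn":0},
    {"claw":20,"delta_pos":[1,22,0],"turn":0},
    {"claw":20,"delta_pos":[1,22,0],"turn":0},
    {"claw":20,"delta_pos":[1,22,0],"turn":0},
    {"claw":20,"delta_pos":[1,22,0],"turn":0},
    {"claw":20,"delta_pos":[1,22,0],"turn":0}
  ]
}}

```text
clock: 11.0
eef_pos: [582.8, 152.6, 166.6]
tcp_rot: [-3.141, -0.002, 3.007]
contact_force: [0.5, -0.3, -2.7]
opening: 0.353
grasp_force: 50.6
```

Emit:
{"op": "step_arm", "data": {
  "motion": [
    {"claw":20,"delta_pos":[0,0,0],"turn":0.07},
    {"claw":20,"delta_pos":[0,0,0],"turn":0.07},
    {"claw":20,"delta_pos":[0,0,0],"turn":0},
    {"claw":20,"delta_pos":[0,0,0],"turn":0},
    {"claw":20,"delta_pos":[0,0,0],"turn":0}
  ]
}}

```text
clock: 11.42
eef_pos: [583.3, 151.4, 167.5]
tcp_rot: [-3.141, -0.001, 2.869]
contact_force: [-0.6, -0.1, -3.6]
opening: 0.355
grasp_force: 50.7
```

Emit:
{"op": "step_arm", "data": {
  "motion": [
    {"claw":20,"delta_pos":[-0.8,0,25],"turn":0},
    {"claw":20,"delta_pos":[0,0,25],"turn":0},
    {"claw":20,"delta_pos":[0,0,20],"turn":0},
    {"claw":20,"delta_pos":[0,0,12],"turn":0},
    {"claw":20,"delta_pos":[0,0,8],"turn":0},
    {"claw":20,"delta_pos":[0,0,4],"turn":0},
    {"claw":20,"delta_pos":[0,0,0],"turn":0},
    {"claw":20,"delta_pos":[0,0,0],"turn":0}
  ]
}}

```text
clock: 12.08
eef_pos: [585.2, 151.6, 75.0]
tcp_rot: [3.141, 0.001, 2.867]
contact_force: [0.5, 0.8, -2.9]
opening: 0.354
grasp_force: 50.7
```

Emit:
{"op": "step_arm", "data": {
  "motion": [
    {"claw":20,"delta_pos":[0,0,2],"turn":0},
    {"claw":20,"delta_pos":[0,0,2],"turn":0},
    {"claw":20,"delta_pos":[0,0,0],"turn":0}
  ]
}}

```text
clock: 12.33
eef_pos: [584.7, 151.6, 70.6]
tcp_rot: [3.141, 0.001, 2.867]
contact_force: [-0.6, 0.7, -3.6]
opening: 0.352
grasp_force: 50.7
```

Emit:
{"op": "step_arm", "data": {
  "motion": [
    {"claw":20,"delta_pos":[0,0,2],"turn":0},
    {"claw":20,"delta_pos":[0,0,2],"turn":0},
    {"claw":20,"delta_pos":[0,0,0],"turn":0}
  ]
}}

```text
clock: 12.58
eef_pos: [584.7, 151.7, 66.3]
tcp_rot: [3.141, 0.0, 2.867]
contact_force: [-0.1, 1.1, -2.3]
opening: 0.359
grasp_force: 50.9
```

Emit:
{"op": "step_arm", "data": {
  "motion": [
    {"claw":20,"delta_pos":[0,0,1.5],"turn":0},
    {"claw":20,"delta_pos":[0,0,0],"turn":0},
    {"claw":20,"delta_pos":[0,0,0],"turn":0}
  ]
}}

```text
clock: 12.83
eef_pos: [585.1, 152.0, 65.4]
tcp_rot: [3.141, 0.001, 2.867]
contact_force: [-1.6, 3.0, 3.6]
opening: 0.352
grasp_force: 51.4
```

Emit:
{"op": "step_arm", "data": {
  "motion": [
    {"claw":20,"delta_pos":[0,0,1],"turn":0},
    {"claw":20,"delta_pos":[0,0,0],"turn":0},
    {"claw":20,"delta_pos":[0,0,0],"turn":0}
  ]
}}

```text
clock: 13.08
eef_pos: [585.1, 152.0, 65.3]
tcp_rot: [3.141, 0.001, 2.867]
contact_force: [-3.5, 1.5, 14.8]
opening: 0.356
grasp_force: 52.7
```

Run:
```python
from h import *
f=cam("side");pickle.dump(f,open("side3.pkl","wb"));save(f,"pics/c6.png",(255,140,335,220),7)
```

```text
(no output)
```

View pics/c6.png

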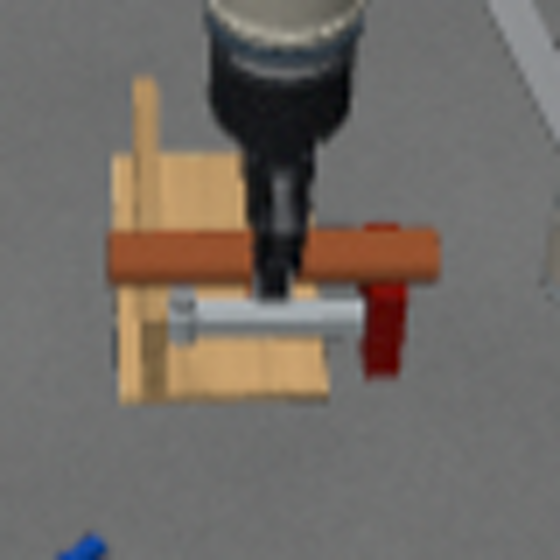

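The tube is seated: force builds at exactly the predicted height and the tube spans the comb and the red head. I'm releasing, lifting, and going for the short tube.

Emit:
{"op": "step_arm", "data": {
  "motion": [
    {"claw":20,"delta_pos":[0,0,-1],"turn":0},
    {"claw":60,"delta_pos":[0,0,0],"turn":0},
    {"claw":60,"delta_pos":[0,0,0],"turn":0},
    {"claw":60,"delta_pos":[0,0,0],"turn":0},
    {"claw":60,"delta_pos":[0,0,0],"turn":0}
  ]
}}

```text
clock: 13.55
eef_pos: [584.4, 151.4, 64.5]
tcp_rot: [-3.141, -0.0, 2.867]
contact_force: [0.5, -0.5, 0.3]
opening: 0.705
grasp_force: 0.0
```

Emit:
{"op": "step_arm", "data": {
  "motion": [
    {"claw":60,"delta_pos":[0,0,-10],"turn":0},
    {"claw":60,"delta_pos":[0,0,-20],"turn":0},
    {"claw":60,"delta_pos":[0,0,-35],"turn":0},
    {"claw":60,"delta_pos":[0,0,-35],"turn":0},
    {"claw":60,"delta_pos":[0,0,0],"turn":0}
  ]
}}

```text
clock: 13.97
eef_pos: [588.3, 152.4, 172.1]
tcp_rot: [3.137, 0.009, 2.867]
contact_force: [1.9, 0.7, 0.3]
opening: 0.703
grasp_force: 0.0
```

Emit:
{"op": "step_arm", "data": {
  "motion": [
    {"claw":85,"delta_pos":[-8,-32,0],"turn":0},
    {"claw":85,"delta_pos":[-8,-32,0],"turn":0},
    {"claw":85,"delta_pos":[-8,-32,0],"turn":0},
    {"claw":85,"delta_pos":[-8,-32,0],"turn":0},
    {"claw":85,"delta_pos":[-8,-32,0],"turn":0},
    {"claw":85,"delta_pos":[-8,-32,0],"turn":0},
    {"claw":85,"delta_pos":[-8,-32,0],"turn":0},
    {"claw":85,"delta_pos":[-6,-32,0],"turn":0}
  ]
}}

```text
clock: 14.63
eef_pos: [574.8, -113.4, 165.4]
tcp_rot: [3.142, 0.001, 2.867]
contact_force: [0.7, 0.5, -0.1]
opening: 0.993
grasp_force: 0.0
```

Emit:
{"op": "step_arm", "data": {
  "motion": [
    {"claw":85,"delta_pos":[0,0,0],"turn":-0.07},
    {"claw":85,"delta_pos":[0,0,0],"turn":-0.07},
    {"claw":85,"delta_pos":[0,0,0],"turn":0},
    {"claw":85,"delta_pos":[0,0,0],"turn":0}
  ]
}}

```text
clock: 14.97
eef_pos: [574.8, -111.8, 165.1]
tcp_rot: [-3.142, 0.0, 3.004]
contact_force: [0.0, -0.9, -0.2]
opening: 0.995
grasp_force: 0.0
```

Run:
```python
from h import *
f=cam("top");pickle.dump(f,open("top4.pkl","wb"));save(f,"pics/c7.png",(150,110,350,225),4)
```

```text
(no output)
```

View pics/c7.png

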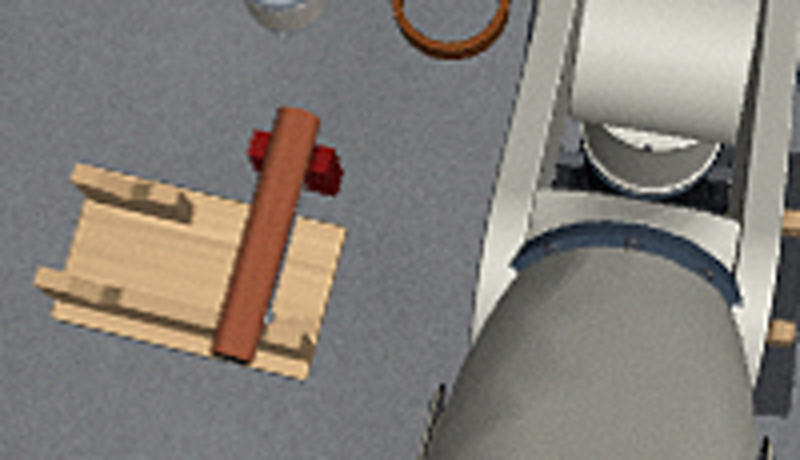

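The long tube rests in the comb notch and the leg notch, with its ends at (300,108) and (234,360). I'm checking that numerically and taking the short tube.

Run:
```python
from h import *
f=pickle.load(open("top4.pkl","rb"))
S=[603.06,203.38,-.27565];c,s=np.cos(S[2]),np.sin(S[2])
for uv in((300,108),(234,359)):
    d=pt(f,np.array(uv)/4+[150,110]-np.array([.37,.37]),88.6)[:2]-S[:2];print(c*d[0]+s*d[1],-s*d[0]+c*d[1])
```

```text
90.41291685596696 -56.54971196845284
-97.40343421413144 -59.776183766750535
```

Emit:
{"op": "step_arm", "data": {
  "motion": [
    {"claw":85,"delta_pos":[1.2,0.4,35],"turn":0},
    {"claw":85,"delta_pos":[0,0,35],"turn":0},
    {"claw":85,"delta_pos":[0,0,30],"turn":0},
    {"claw":85,"delta_pos":[0,0,20],"turn":0},
    {"claw":85,"delta_pos":[0,0,12],"turn":0},
    {"claw":85,"delta_pos":[0,0,5],"turn":0},
    {"claw":85,"delta_pos":[0,0,0],"turn":0},
    {"claw":85,"delta_pos":[0,0,0],"turn":0}
  ]
}}

```text
clock: 15.68
eef_pos: [574.4, -111.1, 28.7]
tcp_rot: [-3.141, 0.001, 3.007]
contact_force: [-0.1, 0.9, 1.2]
opening: 0.993
grasp_force: 0.0
```

Emit:
{"op": "step_arm", "data": {
  "force": 50,
  "motion": [
    {"claw":20,"delta_pos":[0,0,0],"turn":0},
    {"claw":20,"delta_pos":[0,0,0],"turn":0},
    {"claw":20,"delta_pos":[0,0,0],"turn":0},
    {"claw":20,"delta_pos":[0,0,0],"turn":0},
    {"claw":20,"delta_pos":[0,0,0],"turn":0},
    {"claw":20,"delta_pos":[0,0,0],"turn":0}
  ]
}}

```text
clock: 16.18
eef_pos: [573.9, -111.8, 28.6]
tcp_rot: [-3.141, 0.001, 3.007]
contact_force: [-1.5, -3.8, 7.1]
opening: 0.358
grasp_force: 48.8
```

Emit:
{"op": "step_arm", "data": {
  "motion": [
    {"claw":20,"delta_pos":[0,0,-15],"turn":0},
    {"claw":20,"delta_pos":[0,0,-25],"turn":0},
    {"claw":20,"delta_pos":[0,0,-35],"turn":0},
    {"claw":20,"delta_pos":[0,0,-35],"turn":0},
    {"claw":20,"delta_pos":[0,0,-25],"turn":0},
    {"claw":20,"delta_pos":[0,0,-5],"turn":0}
  ]
}}

```text
clock: 16.68
eef_pos: [576.0, -111.6, 172.6]
tcp_rot: [-3.141, 0.007, 3.007]
contact_force: [2.2, -0.3, -1.9]
opening: 0.357
grasp_force: 50.0
```

Emit:
{"op": "step_arm", "data": {
  "motion": [
    {"claw":20,"delta_pos":[2.2,23.4,0],"turn":0},
    {"claw":20,"delta_pos":[2.2,23.4,0],"turn":0},
    {"claw":20,"delta_pos":[2.2,23.4,0],"turn":0},
    {"claw":20,"delta_pos":[2.2,23.4,0],"turn":0},
    {"claw":20,"delta_pos":[2.2,23.4,0],"turn":0},
    {"claw":20,"delta_pos":[2.2,23.4,0],"turn":0},
    {"claw":20,"delta_pos":[2.2,23.4,0],"turn":0},
    {"claw":20,"delta_pos":[2.2,23.4,0],"turn":0}
  ]
}}

```text
clock: 17.35
eef_pos: [580.5, 77.8, 166.6]
tcp_rot: [-3.141, -0.002, 3.007]
contact_force: [0.5, 0.6, -1.7]
opening: 0.359
grasp_force: 50.1
```

Emit:
{"op": "step_arm", "data": {
  "motion": [
    {"claw":20,"delta_pos":[2.2,23.4,0],"turn":0},
    {"claw":20,"delta_pos":[2.2,23.4,0],"turn":0},
    {"claw":20,"delta_pos":[2.2,23.4,0],"turn":0},
    {"claw":20,"delta_pos":[2.2,23.4,0],"turn":0},
    {"claw":20,"delta_pos":[2.2,23.4,0],"turn":0},
    {"claw":20,"delta_pos":[2.2,23.4,0],"turn":0},
    {"claw":20,"delta_pos":[2.2,23.4,0],"turn":0},
    {"claw":20,"delta_pos":[2.2,23.4,0],"turn":0}
  ]
}}

```text
clock: 18.02
eef_pos: [588.3, 265.5, 166.4]
tcp_rot: [-3.141, -0.002, 3.007]
contact_force: [-0.1, 0.2, -1.4]
opening: 0.356
grasp_force: 50.1
```

Emit:
{"op": "step_arm", "data": {
  "motion": [
    {"claw":20,"delta_pos":[0,0,0],"turn":0.07},
    {"claw":20,"delta_pos":[0,0,0],"turn":0.07},
    {"claw":20,"delta_pos":[0,0,0],"turn":0},
    {"claw":20,"delta_pos":[0,0,0],"turn":0},
    {"claw":20,"delta_pos":[0,0,0],"turn":0}
  ]
}}

```text
clock: 18.43
eef_pos: [588.7, 264.2, 167.1]
tcp_rot: [-3.141, -0.001, 2.869]
contact_force: [-0.0, 0.7, -2.3]
opening: 0.355
grasp_force: 50.1
```

Emit:
{"op": "step_arm", "data": {
  "motion": [
    {"claw":20,"delta_pos":[-0.5,0,25],"turn":0},
    {"claw":20,"delta_pos":[0,0,25],"turn":0},
    {"claw":20,"delta_pos":[0,0,20],"turn":0},
    {"claw":20,"delta_pos":[0,0,12],"turn":0},
    {"claw":20,"delta_pos":[0,0,8],"turn":0},
    {"claw":20,"delta_pos":[0,0,4],"turn":0},
    {"claw":20,"delta_pos":[0,0,0],"turn":0},
    {"claw":20,"delta_pos":[0,0,0],"turn":0}
  ]
}}

```text
clock: 19.1
eef_pos: [590.1, 264.7, 74.6]
tcp_rot: [3.141, 0.001, 2.867]
contact_force: [0.9, -0.5, -1.6]
opening: 0.357
grasp_force: 50.1
```

Emit:
{"op": "step_arm", "data": {
  "motion": [
    {"claw":20,"delta_pos":[0,0,2],"turn":0},
    {"claw":20,"delta_pos":[0,0,2],"turn":0},
    {"claw":20,"delta_pos":[0,0,2],"turn":0},
    {"claw":20,"delta_pos":[0,0,1],"turn":0},
    {"claw":20,"delta_pos":[0,0,0],"turn":0}
  ]
}}

```text
clock: 19.52
eef_pos: [589.4, 264.4, 66.6]
tcp_rot: [-3.141, -0.0, 2.867]
contact_force: [0.1, -0.3, -1.7]
opening: 0.36
grasp_force: 50.1
```

Emit:
{"op": "step_arm", "data": {
  "motion": [
    {"claw":20,"delta_pos":[0,0,1.5],"turn":0},
    {"claw":20,"delta_pos":[0,0,0],"turn":0},
    {"claw":20,"delta_pos":[0,0,0],"turn":0}
  ]
}}

```text
clock: 19.77
eef_pos: [589.8, 264.7, 65.5]
tcp_rot: [3.141, 0.0, 2.867]
contact_force: [0.1, 1.9, 0.2]
opening: 0.352
grasp_force: 50.4
```

Emit:
{"op": "step_arm", "data": {
  "motion": [
    {"claw":20,"delta_pos":[0,0,1],"turn":0},
    {"claw":20,"delta_pos":[0,0,0],"turn":0},
    {"claw":20,"delta_pos":[0,0,0],"turn":0}
  ]
}}

```text
clock: 20.02
eef_pos: [590.0, 264.9, 64.9]
tcp_rot: [3.141, 0.001, 2.867]
contact_force: [-0.8, 2.3, 5.2]
opening: 0.355
grasp_force: 50.8
```

Emit:
{"op": "step_arm", "data": {
  "motion": [
    {"claw":20,"delta_pos":[0,0,0.7],"turn":0},
    {"claw":20,"delta_pos":[0,0,0],"turn":0},
    {"claw":20,"delta_pos":[0,0,0],"turn":0}
  ]
}}

```text
clock: 20.27
eef_pos: [590.1, 265.0, 64.8]
tcp_rot: [3.14, 0.001, 2.867]
contact_force: [-2.2, 2.2, 11.4]
opening: 0.363
grasp_force: 51.5
```

Emit:
{"op": "step_arm", "data": {
  "motion": [
    {"claw":20,"delta_pos":[0,0,-1],"turn":0},
    {"claw":60,"delta_pos":[0,0,0],"turn":0},
    {"claw":60,"delta_pos":[0,0,0],"turn":0},
    {"claw":60,"delta_pos":[0,0,0],"turn":0},
    {"claw":60,"delta_pos":[0,0,0],"turn":0}
  ]
}}

```text
clock: 20.68
eef_pos: [589.3, 264.2, 64.2]
tcp_rot: [-3.141, -0.001, 2.867]
contact_force: [0.0, 0.4, -0.2]
opening: 0.703
grasp_force: 0.0
```

Emit:
{"op": "step_arm", "data": {
  "motion": [
    {"claw":60,"delta_pos":[0,0,-10],"turn":0},
    {"claw":60,"delta_pos":[0,0,-20],"turn":0},
    {"claw":60,"delta_pos":[0,0,-35],"turn":0},
    {"claw":60,"delta_pos":[0,0,-35],"turn":0},
    {"claw":60,"delta_pos":[0,0,-35],"turn":0}
  ]
}}

```text
clock: 21.1
eef_pos: [589.2, 264.3, 201.5]
tcp_rot: [-3.141, -0.0, 2.867]
contact_force: [-0.0, 0.5, 0.7]
opening: 0.698
grasp_force: 0.0
```

Emit:
{"op": "step_arm", "data": {
  "motion": [
    {"claw":60,"delta_pos":[25,30,0],"turn":0},
    {"claw":60,"delta_pos":[25,30,0],"turn":0},
    {"claw":60,"delta_pos":[25,30,0],"turn":0},
    {"claw":60,"delta_pos":[25,30,0],"turn":0},
    {"claw":60,"delta_pos":[25,30,0],"turn":0},
    {"claw":60,"delta_pos":[25,30,0],"turn":0},
    {"claw":60,"delta_pos":[25,30,0],"turn":0},
    {"claw":60,"delta_pos":[0,0,0],"turn":0}
  ]
}}

```text
clock: 21.77
eef_pos: [474.8, 520.0, 200.4]
tcp_rot: [3.139, -0.001, 2.871]
contact_force: [-0.3, -1.6, -0.5]
opening: 0.702
grasp_force: 0.0
```

Run:
```python
from h import *
f=cam("top");pickle.dump(f,open("top5.pkl","wb"));save(f,"pics/c8.png",(150,110,350,225),4)
```

```text
(no output)
```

View pics/c8.png

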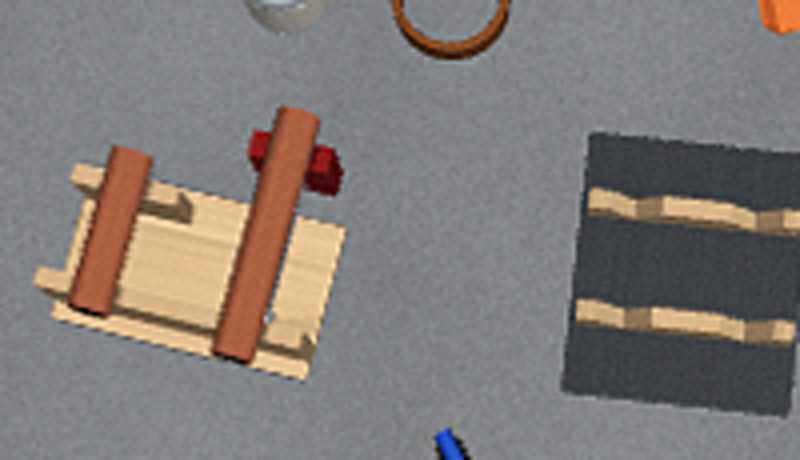

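Both tubes lie parallel in their notches, the short one from (132,148) to (90,312) and the long one from (300,108) to (234,360). The leg is out and the bystanders are untouched, so I'm handing in.

```bash
python3 -c "
from rig import *
print(sign_off())"
```

```text
the job is handed in; nothing more can be done
None
```

The leg is out against its stop, both copper tubes are lowered, released and resting in their rows, and the job is handed in at about 22 s; no verdict was returned.

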